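# Rock the slope gauge on a clay stud to its set mark and hold it

### The arm

A 6-joint arm with a two-finger parallel gripper is mounted at the origin on the work surface. World frame = base frame: x ahead of the robot, y to its left, z up, the work surface at z = 0. Lengths are in m, angles in rad, forces in N, time in s.
With the tool pointing down it reaches from about 0.425 to 1.125 m from the base axis. Payload 14.9 kg.
Tool frame: the origin (TCP) lies at the very end of the fingers, on their centre line; the grasp point (between the pads) lies 19 mm behind it (hold_point_z is the distance from the TCP to the grasp point, in m); z points along the fingers, y is the line along which they close (so a half turn about z gives the same grasp; the last joint's range is limited). The gripper opens to 91 mm and grips with 3 to 60 N. Pads are 32 mm wide; open, the fingers measure 118 mm over their backs; the gripper's body (76 mm by 178 mm) begins 60 mm behind the grasp point.
Start: joints at [-1.334, 0.379, 1.734, -0, 1.028, -0.033], TCP at [0.187, -0.675, 0.214] pointing down, gripper open.
Joint ranges: [-2.77, 2.77], [-0.74, 2.19], [0, 2.66], [-1.06, 4.2], [0.31, 2.87], [-3.08, 3.08]. Speed limits (rad/s): [1.89, 1.89, 2.39, 3.14, 3.14, 3.14].

### API

Orientations are given as a unit quaternion [w, x, y, z].
In Python, from rig import get_state, get_image, hand_in, hold_point_z gives the robot as it stands.
- The arm moves only by the tool arm_command, never from a script. Its argument "steps" is a list of rows, each an object of numbers: "tx", "ty", "tz": the shift along the tool's x, y, z in mm; "roll": the turn about the tool's z in degrees; "jaw": the opening in per cent of the stroke, from 0 (shut) to 100 (fully open). A call has 1 to 20 rows; each row is the pose to reach, as a shift and turn from the pose commanded when the call began, along the tool's axes at that moment; what a row does not reach only later rows make up. A row lasts 1/12 s, in which the tool goes at most 41.7 mm and 7.16 degrees, less where a joint would pass 70% of its speed; a pose out of reach is approached as far as the arm can. A call with a gripper value outside its range is refused whole. The fingers move at their own pace and stop on an object; "squeeze" is the grip in N (left out, the last holds). Time passes only in rows, so rows that repeat a pose let the fingers close. It gives the time, the measured TCP pose, the force, the opening and the grip force at its end, in the units of the state.
- get_state(): the state, without advancing time (a new reading comes with each control period).
- get_image(name): name is "scene" or "side" or "wrist"; returns a dict with "img" (400x640x3 uint8, red, green, blue), "K" (3x3 intrinsics, pixels), "k1" (the pictures are not rectified: a ray, as slopes to the right and down, at radius r is drawn at 1 + k1 r^2 times it, then the intrinsics apply), "T" (4x4, takes a point from camera to world coordinates). Camera axes: x right, y up, looking along -z (the intrinsics and any distortion apply to the point x, -y, -z); pixel columns grow to the right and rows downward; lengths in m; the calibration is good to about 2 mm. A picture is of the moment at which its call begins. There is no depth.
- hand_in(): hands the job in; it is judged then, once.
The state is a dict: "clock": time; "joint_pos": joint angles; "dq": joint speeds; "tau": joint torques, N m; "ee_pos": TCP position; "tcp_rot": TCP orientation; "contact_force": force on the tool from outside, world axes, zero at the start; "torque": the same for the moment, N m; "grip_width": finger opening in m; "gripper_force": force on a finger pad.
Only numpy, scipy, OpenCV 4.12 (cv2) and the standard library are available. Lean on these libraries where they do the work, as an engineer would, in place of code of your own. Each camera call takes 0.05 s, during which the arm holds its last target. There are 200 camera calls.

### The job

We need the gauge held at the slope set for the spouts: pick up the wooden slope gauge by the square grip post on top, stand it upright with the middle of its foot on the high round ridge of the fired-clay stud, then rock it there, dial face kept plumb, until its swinging pointer comes to rest at the brass rider, with the tip within the rider's width. Finish while holding it like that: still gripped, foot touching the ridge, pointer at rest; do not let go or put it down. Leave the pots, tools and clay chunks around where they are.

Things in the scene. Friction and masses are not known exactly. Their poses are not given: they have to be found in the camera images.
- gauge: loose slope gauge standing on the table, about 0.35 kg (varies). Origin: centre of its foot's underside; z up, y along the foot, x normal to the dial on the pointer's side (away from the robot, give or take yaw). Wooden foot 50 (x) x 200 (y) x 14 mm; white dial board 8 (x) x 170 (y), from 14 to 159 mm up; on top a square grip post 24 x 24, from 159 to 209 mm up
- grip (a point): point in the middle of the gauge's grip post, 185 mm above the foot's underside, 24 mm below the top of the post; axes as gauge
- pointer (a joint): angle of the dark steel pointer that swings freely from a pivot 145 mm up on the dial. 0: along the gauge's own -z; positive: tip towards the gauge's +y. It settles hanging plumb, about 1.5 s after the gauge stops, so leaning the top of the gauge towards its own +y by an angle brings the pointer to plus that angle
- pointer_tip (a point): tip of the pointer, 108 mm from the pivot
- rider (a joint): angle (rad), same pivot, zero and sign as the pointer's, at which the brass rider (the mark) is set on the dial; stiff, stays where it is set, different each time, 0.18 to 0.42, always on the gauge's +y side
- rider_mark (a point): the middle of the brass rider where the pointer's tip should stand, 108 mm from the pivot; the rider is 14 mm wide
- stud: fixed fired-clay stud on a board 150 x 150 x 18 mm. Origin: centre of the board's underside, z up. Clay block 70 (x) x 120 (y), top 40 mm up. On its middle a round ridge along x, 68 mm long, straight for the middle 28 mm, radius 20, top 82 mm up. 40 mm to its +y a lower lump, top 56 mm up (a foot on the ridge touches it only at 0.6 rad lean), to its -y a lump with top 48 mm up
- ridge_top (a point): middle of the top line of the stud's high ridge, 82 mm above the table; axes as stud
- bottle: bystander: white glazed bottle, radius 32, 170 mm high; origin at its underside
- bowl: bystander: white bowl, rim radius 60, 50 mm high; origin at its underside
- mug: bystander: terracotta mug, radius 35, 80 mm high; origin at its underside
- vase: bystander: small waisted terracotta vase, radius 30, 85 mm high; origin at its underside
- brush: bystander: brush lying on the table, about 200 mm long along its x
- chunk_a: bystander: clay chunk 34 x 26 x 22 mm lying between gauge and stud; origin at its underside
- chunk_b: bystander: flat clay chunk 45 x 30 x 18 mm; origin at its underside
Things that resemble listed ones, but are neither listed nor needed, are in the scene too. Leave any pink look-alike of the stud alone.

How it is judged:
On the way, in this order (a step that is already met when the one before it is completed fails the run):
1. the gauge is lifted off the table in the gripper, clear of the stud (height (world z) of gauge above 0.03 m and contact force between the fingers and gauge above 1 N and contact force between gauge and stud below 0.05 N), for 0.2 s.
2. the gauge stands upright (within 0.1 rad) on the ridge, touching it (contact force between gauge and stud above 0.3 N and angle between gauge's own z axis and vertical below 0.1 rad and distance between gauge and ridge_top below 0.04 m), for 0.1 s.
At the end, for the whole second after the job is handed in: For the last second: pointer tip within 7 mm of the rider's middle and at rest (0.12 rad/s); gauge gripped (1 N), pressing on the stud (0.5 N), still (20 mm/s), foot centre within 40 mm of the ridge top's middle and over 60 mm up; dial plumb to 0.18 rad, lean under 0.6 rad (distance between pointer_tip and rider_mark below 0.007 m and velocity of joint pointer between -0.12 and 0.12 rad/s and contact force between gauge and stud above 0.5 N and contact force between the fingers and gauge above 1 N and distance between gauge and ridge_top below 0.04 m and height (world z) of gauge above 0.06 m and angle between gauge's own x axis and vertical between 1.391 and 1.751 rad and angle between gauge's own z axis and vertical below 0.6 rad and linear speed of gauge below 0.02 m/s); the arm keeps its last pose, push and grip.
It fails at once if a bystander (bottle, bowl, mug, vase, brush, clay chunk) is shifted more than 30 mm (distance of any of bottle, bowl, mug, vase, brush, chunk_a, chunk_b from where it was at the start of the episode above 0.03 m).
It also fails if it takes over 45 s, if anything falls off the work surface, if the arm or the gripper's body presses on something with over 40 N, if the wrist force passes 120 N, or if a joint passes its speed limit or range.

## Working session

There is one attempt and no reset: what is moved stays moved. The work goes in short steps, Python scripts to look and compute and a tool call to move; the robot and the scene stay as the last step left them, time stands still between calls to the robot, and variables do not carry over. Pictures are saved under pics/ and viewed, at most 10 in all, crops included, and the job is handed in when it is done.

Besides the shell and the picture viewer there is one more tool, called after "Request:" as a command line: name --argument value ..., lists and objects as JSON in quotes. arm_command: Moves the arm, as the interface text tells. Its arguments: {"type":"object","properties":{"steps":{"type":"array"},"squeeze":{"type":"number"}},"required":["steps"]}

```bash
mkdir -p pics; ls; cat > h.py <<'E'
import numpy as np, cv2
from rig import *
def save(c,n,im=None):
    im=im or get_image(c); cv2.imwrite(f'pics/{n}.png',im['img'][:,:,::-1]); return im
def ray(im,u,v):
    K=im['K'];T=im['T']
    p=cv2.undistortPoints(np.array([[[u,v]]],float),K,np.array([im['k1'],0,0,0,0.]))[0,0]
    d=T[:3,:3]@np.array([p[0],-p[1],-1.]); return T[:3,3],d/np.linalg.norm(d)
def onz(im,u,v,z):
    o,d=ray(im,u,v); return o+d*(z-o[2])/d[2]
def tri(rs):
    A=0;b=0
    for o,d in rs:
        P=np.eye(3)-np.outer(d,d);A=A+P;b=b+P@o
    x=np.linalg.solve(A,b); return x,[np.linalg.norm((np.eye(3)-np.outer(d,d))@(x-o)) for o,d in rs]
def proj(im,p):
    T=im['T'];q=T[:3,:3].T@(np.array(p,float)-T[:3,3]);q=np.array([q[0],-q[1],-q[2]])
    return cv2.projectPoints(q.reshape(1,1,3),np.zeros(3),np.zeros(3),im['K'],np.array([im['k1'],0,0,0,0.]))[0].ravel()
E
python3 - <<'E'
from h import *
import pickle
d={c:save(c,c+'0') for c in('scene','side','wrist')}
pickle.dump(d,open('d0.pkl','wb'))
for c in d: print(c,d[c]['T'].round(3).tolist(),d[c]['k1'])
print(get_state())
E
```

```text
pics
scene [[0.466, -0.713, 0.524, 1.134], [0.885, 0.378, -0.273, -0.325], [-0.004, 0.59, 0.807, 1.097], [0.0, 0.0, 0.0, 1.0]] -0.09354055700206461
side [[-0.701, 0.383, -0.602, -0.103], [-0.713, -0.397, 0.578, 0.607], [-0.017, 0.834, 0.552, 0.686], [0.0, 0.0, 0.0, 1.0]] 0.029598707999614136
wrist [[0.267, 0.926, 0.266, 0.261], [-0.964, 0.257, 0.072, -0.653], [-0.001, -0.275, 0.961, 0.384], [0.0, 0.0, 0.0, 1.0]] -0.021579224072465666
{'clock': 0.15, 'joint_pos': array([-1.33429284e+00,  3.79311925e-01,  1.73461904e+00,  2.37509048e-05,
        1.02848774e+00, -3.33012183e-02]), 'dq': array([-0.00062347, -0.00089717, -0.00434903, -0.00156096,  0.00011461,
        0.00087034]), 'tau': array([ 6.32956308e-04, -7.64108491e+01, -4.34656620e+01,  6.50945166e-02,
        4.09621757e-02, -7.02326679e-05]), 'ee_pos': array([ 0.18651245, -0.67439938,  0.21343594]), 'tcp_rot': array([-4.11925189e-04,  9.90915209e-01,  1.34487462e-01, -3.17749365e-05]), 'contact_force': array([-0.51110724,  0.30031158, -0.60448693]), 'torque': array([ 0.00478079, -0.04880726,  0.03508602]), 'gripper_force': 0.0, 'grip_width': 0.09090940283721803}
```

View pics/scene0.png

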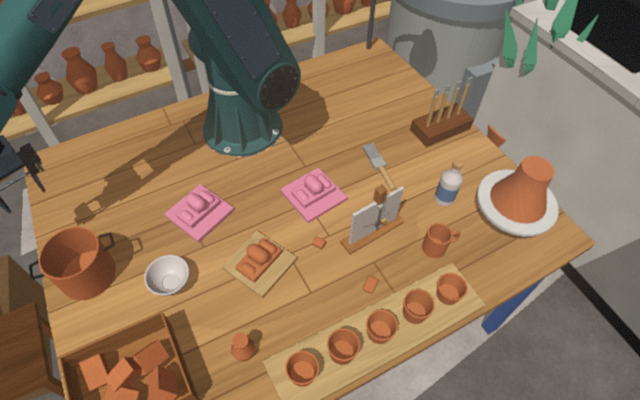

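View pics/side0.png

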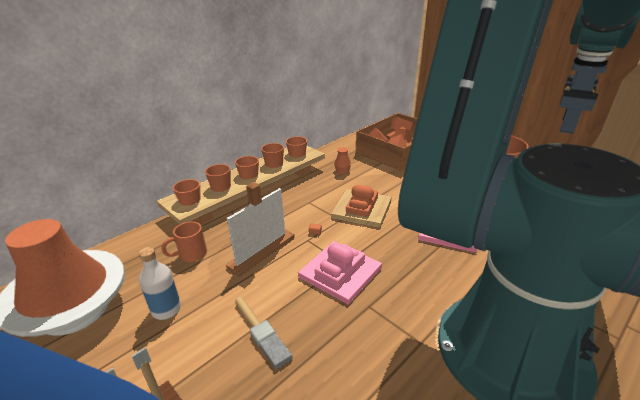

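Candidates: the gauge is at scene (375,220), the only upright dial. For the stud, the terracotta one on a wooden board is at (260,258), with pink look-alikes at (200,210) and (314,192). I choose the terracotta stud and will check it in a close crop.

```bash
python3 - <<'E'
from h import *
import pickle
d=pickle.load(open('d0.pkl','rb'))
a=d['scene']['img'][175:300,215:415,::-1]
cv2.imwrite('pics/crop1.png',cv2.resize(a,None,fx=4,fy=4,interpolation=cv2.INTER_CUBIC))
b=d['side']['img'][170:290,215:400,::-1]
cv2.imwrite('pics/crop2.png',cv2.resize(b,None,fx=4,fy=4,interpolation=cv2.INTER_CUBIC))
E
```

```text
(no output)
```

View pics/crop1.png

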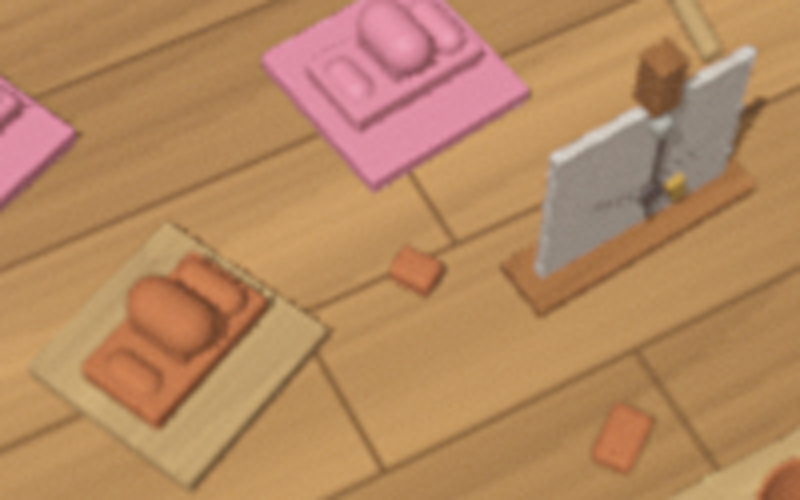

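View pics/crop2.png

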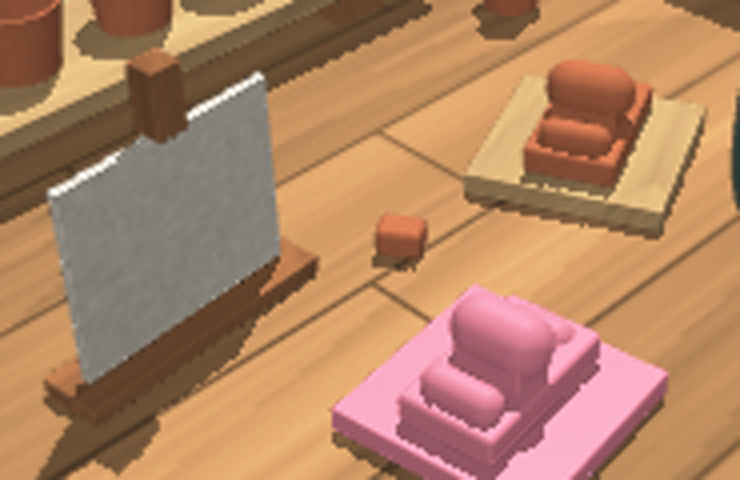

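The crops confirm the choice. The terracotta stud has its high ridge at crop1 (172,312), with a lump to its upper right and another to its lower left. The gauge shows its dial to the scene camera, with the brass rider at crop1 (676,185) and the post top at (663,53).

```bash
python3 - <<'E'
from h import *
import pickle
d=pickle.load(open('d0.pkl','rb'));s=d['scene'];w=d['side']
S=lambda u,v,z:onz(s,215+u/4-.4,175+v/4-.4,z); W=lambda u,v,z:onz(w,215+u/4-.4,170+v/4-.4,z)
print('board scene');B=[S(*p,.018) for p in((165,223),(330,330),(192,488),(30,370))]
for b in B: print(b.round(4))
print('ctr',np.mean(B,0).round(4))
print('board side');
for p in((534,77),(706,108),(662,222),(466,178)): print(W(*p,.018).round(4))
e=(B[1]-B[2]+B[0]-B[3]); print('yaw of y edge',np.degrees(np.arctan2(e[1],e[0])))
# ridge top tri
r=lambda im,ox,oy,u,v:ray(im,ox+u/4-.4,oy+v/4-.4)
print('lumps scene',S(210,283,.056),S(135,368,.048))
print('posttop tri',tri([r(s,215,175,663,54),r(w,215,170,155,62)]))
print('post S',S(663,54,.209),'W',W(155,62,.209))
print('board top L,R scene',S(553,157,.159),S(753,50,.159))
print('board top side',W(262,75,.159),W(52,192,.159))
print('foot near bottom S',S(542,315,0),S(755,187,0)) 
E
```

```text
board scene
[ 0.4409 -0.1381  0.018 ]
[ 0.5768 -0.0719  0.018 ]
[ 0.641  -0.2071  0.018 ]
[ 0.5084 -0.2702  0.018 ]
ctr [ 0.5418 -0.1719  0.018 ]
board side
[ 0.6235 -0.2066  0.018 ]
[ 0.4957 -0.2652  0.018 ]
[ 0.4273 -0.1249  0.018 ]
[ 0.5638 -0.0673  0.018 ]
yaw of y edge 116.21434689328294
lumps scene [ 0.52490103 -0.13714628  0.056     ] [ 0.55721962 -0.20825696  0.048     ]
posttop tri (array([0.59288461, 0.16582448, 0.20612946]), [np.float64(0.0004446017968966691), np.float64(0.00044460179689661953)])
post S [0.59485755 0.16462516 0.209     ] W [0.58841017 0.16813937 0.209     ]
board top L,R scene [0.60277166 0.08148663 0.159     ] [0.59045007 0.24875569 0.159     ]
board top side [0.5977144 0.0840597 0.159    ] [0.58466789 0.2505532  0.159     ]
foot near bottom S [0.62761264 0.07187083 0.        ] [0.60811257 0.2709728  0.        ]
```

Request:
arm_command --steps '[{"tx": 150,"ty": -130,"tz": -116,"roll": -20,"jaw": 100},{"tx": 470,"ty": -396,"tz": -116,"roll": -79,"jaw": 100},{"tx": 470,"ty": -396,"tz": -116,"roll": -79},{"tx": 470,"ty": -396,"tz": -116,"roll": -79},{"tx": 470,"ty": -396,"tz": -116,"roll": -79},{"tx": 470,"ty": -396,"tz": -116,"roll": -79},{"tx": 470,"ty": -396,"tz": -116,"roll": -79},{"tx": 470,"ty": -396,"tz": -116,"roll": -79},{"tx": 470,"ty": -396,"tz": -116,"roll": -79},{"tx": 470,"ty": -396,"tz": -116,"roll": -79},{"tx": 470,"ty": -396,"tz": -116,"roll": -79},{"tx": 470,"ty": -396,"tz": -116,"roll": -79},{"tx": 470,"ty": -396,"tz": -116,"roll": -79},{"tx": 470,"ty": -396,"tz": -116,"roll": -79},{"tx": 470,"ty": -396,"tz": -116,"roll": -79},{"tx": 470,"ty": -396,"tz": -116,"roll": -79},{"tx": 470,"ty": -396,"tz": -116,"roll": -79},{"tx": 470,"ty": -396,"tz": -116,"roll": -79},{"tx": 470,"ty": -396,"tz": -116,"roll": -79}]'

```text
validation failed for argument at $.st...
```

```bash
python3 - <<'E'
from h import *
import pickle
m=save('wrist','w1');pickle.dump(m,open('w1.pkl','wb'))
s=get_state();print(s['ee_pos'],s['tcp_rot'],s['clock'],s['dq'].max());print(proj(m,(.535,-.168,.082)))
E
```

```text
[ 0.18650069 -0.67446454  0.21353894] [-3.36466808e-04  9.90913231e-01  1.34502242e-01 -4.48994346e-05] 0.2 0.0017421339322672923
[-165.95582208 -367.13684502]
```

View pics/w1.png

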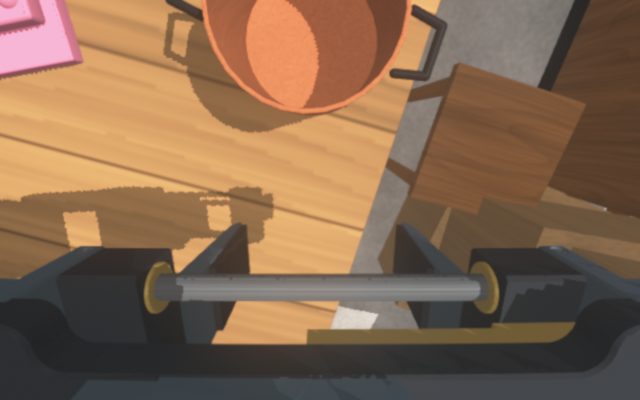

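The move call was refused, so the arm is still at the start. The picture shows only the pot and the fingers at about (320,290). I'll put every field in every row.

Request:
arm_command --steps '[{"tx": 150,"ty": -130,"tz": -116,"roll": -20,"jaw": 100},{"tx": 470,"ty": -396,"tz": -116,"roll": -79,"jaw": 100},{"tx": 470,"ty": -396,"tz": -116,"roll": -79,"jaw": 100},{"tx": 470,"ty": -396,"tz": -116,"roll": -79,"jaw": 100},{"tx": 470,"ty": -396,"tz": -116,"roll": -79,"jaw": 100},{"tx": 470,"ty": -396,"tz": -116,"roll": -79,"jaw": 100},{"tx": 470,"ty": -396,"tz": -116,"roll": -79,"jaw": 100},{"tx": 470,"ty": -396,"tz": -116,"roll": -79,"jaw": 100},{"tx": 470,"ty": -396,"tz": -116,"roll": -79,"jaw": 100},{"tx": 470,"ty": -396,"tz": -116,"roll": -79,"jaw": 100},{"tx": 470,"ty": -396,"tz": -116,"roll": -79,"jaw": 100},{"tx": 470,"ty": -396,"tz": -116,"roll": -79,"jaw": 100},{"tx": 470,"ty": -396,"tz": -116,"roll": -79,"jaw": 100},{"tx": 470,"ty": -396,"tz": -116,"roll": -79,"jaw": 100},{"tx": 470,"ty": -396,"tz": -116,"roll": -79,"jaw": 100},{"tx": 470,"ty": -396,"tz": -116,"roll": -79,"jaw": 100},{"tx": 470,"ty": -396,"tz": -116,"roll": -79,"jaw": 100},{"tx": 470,"ty": -396,"tz": -116,"roll": -79,"jaw": 100}]'

```text
clock: 1.7
ee_pos: [0.5337, -0.1677, 0.3296]
tcp_rot: [-0.0, 0.679, 0.734, -0.0]
contact_force: [0.0, -0.1, -0.2]
grip_width: 0.0911
gripper_force: 0.0
```

Request:
arm_command --steps '[{"tx": -90,"ty": 0,"tz": 0,"roll": 0,"jaw": 100},{"tx": -90,"ty": 0,"tz": 0,"roll": 0,"jaw": 100},{"tx": -90,"ty": 0,"tz": 0,"roll": 0,"jaw": 100},{"tx": -90,"ty": 0,"tz": 0,"roll": 0,"jaw": 100}]'

```text
clock: 2.03
ee_pos: [0.5398, -0.2607, 0.3293]
tcp_rot: [-0.0, 0.681, 0.733, -0.0]
contact_force: [-0.2, -0.4, -0.8]
grip_width: 0.0914
gripper_force: 0.0
```

```bash
python3 - <<'E'
from h import *
import pickle
m=save('wrist','w2');pickle.dump(m,open('w2.pkl','wb'))
s=get_state();print(s['ee_pos'],s['tcp_rot'],s['clock'],abs(s['dq']).max());print(proj(m,(.535,-.168,.082)))
E
```

```text
[ 0.53985885 -0.25921259  0.32928878] [-5.28037225e-04  6.80315904e-01  7.32918803e-01 -1.42760130e-04] 2.0833 0.037587692083274477
[323.21377855 108.39208291]
```

View pics/w2.png

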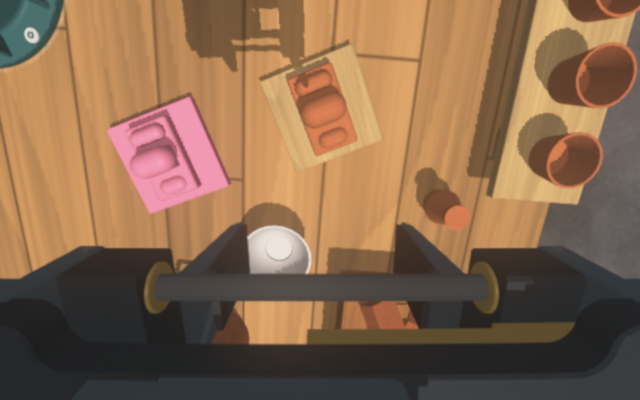

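The terracotta stud's ridge is at (322,108), against a prediction of (323,108). Its board corners are at about (348,42), (382,138), (302,168) and (262,78).

```bash
python3 - <<'E'
from h import *
import pickle
m=pickle.load(open('w2.pkl','rb'))
B=[onz(m,*p,.018) for p in((348,42),(382,138),(302,168),(262,78))]
for b in B: print(b.round(4))
print(np.mean(B,0), [round(np.linalg.norm(B[i]-B[i-1]),4) for i in range(4)])
e=B[0]-B[1]+B[3]-B[2];print(np.degrees(np.arctan2(e[1],e[0])))
h=cv2.cvtColor(m['img'],cv2.COLOR_RGB2HSV)[:180,230:400]
k=((h[...,0]<12)&(h[...,1]>150)).astype(np.uint8);k=cv2.morphologyEx(k,cv2.MORPH_OPEN,np.ones((3,3)))
c=max(cv2.findContours(k,0,2)[0],key=cv2.contourArea);r=cv2.minAreaRect(c);print(r)
P=[onz(m,u+230,v,.04) for u,v in cv2.boxPoints(r)]
print(np.mean(P,0));
for i in range(4): e=P[i]-P[i-1];print(np.linalg.norm(e),np.degrees(np.arctan2(e[1],e[0])))
print(onz(m,322,108,.078))
E
```

```text
[ 0.5645 -0.0698  0.018 ]
[ 0.632  -0.2037  0.018 ]
[ 0.5077 -0.2612  0.018 ]
[ 0.4394 -0.1286  0.018 ]
[ 0.53591243 -0.16582926  0.018     ] [np.float64(0.1383), np.float64(0.15), np.float64(0.137), np.float64(0.1492)]
116.9939083736897
((97.63868713378906, 123.13138580322266), (51.26145553588867, 44.68290710449219), 70.01689910888672)
[ 0.54350324 -0.18791356  0.04      ]
0.07538190050741819 114.05645196337157
0.06534205630536967 23.26110407352822
0.0744687589318327 -63.83422164171455
0.06807670948423686 -155.89592175518095
[ 0.53333158 -0.16747741  0.078     ]
```

Request:
arm_command --steps '[{"tx": 329,"ty": 78,"tz": 0,"roll": 0,"jaw": 100},{"tx": 329,"ty": 78,"tz": 0,"roll": 0,"jaw": 100},{"tx": 329,"ty": 78,"tz": 0,"roll": 0,"jaw": 100},{"tx": 329,"ty": 78,"tz": 0,"roll": 0,"jaw": 100},{"tx": 329,"ty": 78,"tz": 0,"roll": 0,"jaw": 100},{"tx": 329,"ty": 78,"tz": 0,"roll": 0,"jaw": 100},{"tx": 329,"ty": 78,"tz": 0,"roll": 0,"jaw": 100},{"tx": 329,"ty": 78,"tz": 0,"roll": 0,"jaw": 100},{"tx": 329,"ty": 78,"tz": 0,"roll": 0,"jaw": 100},{"tx": 329,"ty": 78,"tz": 0,"roll": 0,"jaw": 100},{"tx": 329,"ty": 78,"tz": 0,"roll": 0,"jaw": 100},{"tx": 329,"ty": 78,"tz": 0,"roll": 0,"jaw": 100}]'

```text
clock: 3.08
ee_pos: [0.5927, 0.0756, 0.3298]
tcp_rot: [-0.0, 0.679, 0.734, -0.0]
contact_force: [-0.5, -0.5, 0.6]
grip_width: 0.0911
gripper_force: 0.0
```

```bash
python3 - <<'E'
from h import *
import pickle
m=save('wrist','w3');pickle.dump(m,open('w3.pkl','wb'))
s=get_state();print(s['ee_pos'],s['tcp_rot'],s['clock'],abs(s['dq']).max());print(proj(m,(.592,.166,.209)))
c=m['img'][40:240,200:460,::-1];cv2.imwrite('pics/w3c.png',cv2.resize(c,None,fx=3,fy=3,interpolation=cv2.INTER_CUBIC))
E
```

```text
[0.59285102 0.07539632 0.32990061] [-5.14357383e-06  6.79548254e-01  7.33630806e-01 -1.01336439e-04] 3.1333 0.004522709791451917
[328.52919313 106.54947596]
```

View pics/w3c.png

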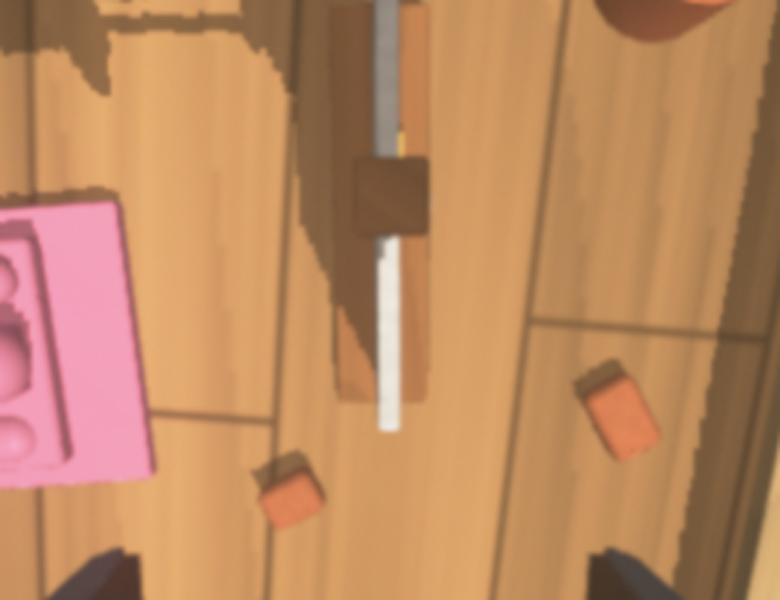

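The post top is centred at crop (392,195), and the dial board runs nearly straight up the picture from (389,430).

```bash
python3 - <<'E'
from h import *
import pickle
m=pickle.load(open('w3.pkl','rb'))
f=lambda u,v,z:onz(m,200+u/3-.3,40+v/3-.3,z)
p=f(392,196,.209);a=f(386.5,5,.159);b=f(389.5,428,.159);l=f(337,402,.014);r=f(427,402,.014)
print(p,a,b,l,r);e=a-b;print('yaw y',np.degrees(np.arctan2(e[1],e[0])), np.degrees(np.arctan2(*(r-l)[1::-1])))
s=get_state();x=cv2.Rodrigues(np.zeros(3))[0]
from scipy.spatial.transform import Rotation as R
q=s['tcp_rot'];M=R.from_quat([q[1],q[2],q[3],q[0]]).as_matrix()
print('tool x yaw',np.degrees(np.arctan2(M[1,0],M[0,0])));t=np.array([p[0],p[1],.168])
print('shift',M.T@(t-s['ee_pos'])*1000)
E
```

```text
[0.59360194 0.16748512 0.209     ] [0.58759797 0.2328077  0.159     ] [0.60134629 0.08351611 0.159     ] [0.57767501 0.06593489 0.014     ] [0.6273133  0.06978977 0.014     ]
yaw y 95.26155101662648 4.440642858435112
tool x yaw 94.38329584509053
shift [ 91.7831265    7.81212079 161.88744872]
```

Request:
arm_command --steps '[{"tx": 92,"ty": 8,"tz": 20,"roll": 0,"jaw": 100},{"tx": 92,"ty": 8,"tz": 30,"roll": 0,"jaw": 100},{"tx": 92,"ty": 8,"tz": 60,"roll": 0,"jaw": 100},{"tx": 92,"ty": 8,"tz": 90,"roll": 0,"jaw": 100},{"tx": 92,"ty": 8,"tz": 120,"roll": 0,"jaw": 100},{"tx": 92,"ty": 8,"tz": 145,"roll": 0,"jaw": 100},{"tx": 92,"ty": 8,"tz": 162,"roll": 0,"jaw": 100},{"tx": 92,"ty": 8,"tz": 162,"roll": 0,"jaw": 100},{"tx": 92,"ty": 8,"tz": 162,"roll": 0,"jaw": 100}]'

```text
clock: 3.88
ee_pos: [0.5939, 0.1679, 0.1678]
tcp_rot: [-0.0, 0.68, 0.734, -0.001]
contact_force: [-0.4, -0.5, 1.0]
grip_width: 0.0912
gripper_force: 0.0
```

Request:
arm_command --steps '[{"tx": 0,"ty": 0,"tz": 0,"roll": 0,"jaw": 40},{"tx": 0,"ty": 0,"tz": 0,"roll": 0,"jaw": 20},{"tx": 0,"ty": 0,"tz": 0,"roll": 0,"jaw": 0},{"tx": 0,"ty": 0,"tz": 0,"roll": 0,"jaw": 0},{"tx": 0,"ty": 0,"tz": 0,"roll": 0,"jaw": 0},{"tx": 0,"ty": 0,"tz": 0,"roll": 0,"jaw": 0},{"tx": 0,"ty": 0,"tz": 0,"roll": 0,"jaw": 0},{"tx": 0,"ty": 0,"tz": 0,"roll": 0,"jaw": 0},{"tx": 0,"ty": 0,"tz": 0,"roll": 0,"jaw": 0},{"tx": 0,"ty": 0,"tz": 0,"roll": 0,"jaw": 0}]' --squeeze 25

```text
clock: 4.72
ee_pos: [0.594, 0.1689, 0.1679]
tcp_rot: [-0.0, 0.679, 0.734, -0.0]
contact_force: [0.2, -0.1, 0.1]
grip_width: 0.0273
gripper_force: 0.0
```

Request:
arm_command --steps '[{"tx": 0,"ty": 0,"tz": 0,"roll": 0,"jaw": 0},{"tx": 0,"ty": 0,"tz": 0,"roll": 0,"jaw": 0},{"tx": 0,"ty": 0,"tz": 0,"roll": 0,"jaw": 0},{"tx": 0,"ty": 0,"tz": 0,"roll": 0,"jaw": 0}]'

```text
clock: 5.05
ee_pos: [0.594, 0.1689, 0.1679]
tcp_rot: [-0.0, 0.679, 0.734, 0.0]
contact_force: [-0.1, -0.4, -0.6]
grip_width: 0.024
gripper_force: 25.0
```

Request:
arm_command --steps '[{"tx": 0,"ty": 0,"tz": -10,"roll": 0,"jaw": 0},{"tx": 0,"ty": 0,"tz": -30,"roll": 0,"jaw": 0},{"tx": 0,"ty": 0,"tz": -60,"roll": 0,"jaw": 0},{"tx": 0,"ty": 0,"tz": -90,"roll": 0,"jaw": 0},{"tx": 0,"ty": 0,"tz": -120,"roll": 0,"jaw": 0},{"tx": 0,"ty": 0,"tz": -140,"roll": 0,"jaw": 0},{"tx": 0,"ty": 0,"tz": -140,"roll": 0,"jaw": 0},{"tx": 0,"ty": 0,"tz": -140,"roll": 0,"jaw": 0},{"tx": 0,"ty": 0,"tz": -140,"roll": 0,"jaw": 0}]'

```text
clock: 5.8
ee_pos: [0.5933, 0.1687, 0.3065]
tcp_rot: [-0.001, 0.679, 0.734, -0.001]
contact_force: [0.4, 0.2, -4.0]
grip_width: 0.024
gripper_force: 25.0
```

Request:
arm_command --steps '[{"tx": -10,"ty": -3,"tz": 0,"roll": 0,"jaw": 0},{"tx": -30,"ty": -8,"tz": 0,"roll": -2,"jaw": 0},{"tx": -60,"ty": -15,"tz": 0,"roll": -4,"jaw": 0},{"tx": -90,"ty": -23,"tz": 0,"roll": -6,"jaw": 0},{"tx": -120,"ty": -31,"tz": 0,"roll": -8,"jaw": 0},{"tx": -150,"ty": -38,"tz": 0,"roll": -10,"jaw": 0},{"tx": -180,"ty": -46,"tz": 0,"roll": -12,"jaw": 0},{"tx": -210,"ty": -54,"tz": 0,"roll": -14,"jaw": 0},{"tx": -240,"ty": -62,"tz": 0,"roll": -16,"jaw": 0},{"tx": -270,"ty": -69,"tz": 0,"roll": -18,"jaw": 0},{"tx": -300,"ty": -77,"tz": 0,"roll": -20,"jaw": 0},{"tx": -320,"ty": -82,"tz": 0,"roll": -21,"jaw": 0},{"tx": -329,"ty": -84,"tz": 0,"roll": -22,"jaw": 0},{"tx": -331,"ty": -85,"tz": 0,"roll": -22,"jaw": 0},{"tx": -331,"ty": -85,"tz": 0,"roll": -22,"jaw": 0},{"tx": -331,"ty": -85,"tz": 0,"roll": -22,"jaw": 0}]'

```text
clock: 7.13
ee_pos: [0.5346, -0.1672, 0.3071]
tcp_rot: [-0.001, 0.527, 0.85, -0.0]
contact_force: [-0.2, 0.3, -3.1]
grip_width: 0.0242
gripper_force: 25.0
```

```bash
python3 - <<'E'
from h import *
s=get_state();print(s['ee_pos'],s['tcp_rot'],s['contact_force'],s['torque'],abs(s['dq']).max())
m=get_image('scene');n=get_image('side')
a=m['img'][130:300,180:380,::-1];b=n['img'][110:260,290:470,::-1]
a=cv2.resize(a,(400,340),interpolation=cv2.INTER_CUBIC);b=cv2.resize(b,(400,340),interpolation=cv2.INTER_CUBIC)
cv2.imwrite('pics/air.png',np.hstack([a,b]))
E
```

```text
[ 0.53456563 -0.16724902  0.30713988] [-6.88530291e-04  5.26789056e-01  8.49995770e-01 -8.19234168e-05] [-0.21854846  0.32686881 -3.05053008] [-0.00268012 -0.05277067  0.01315824] 0.015424174820973222
```

View pics/air.png

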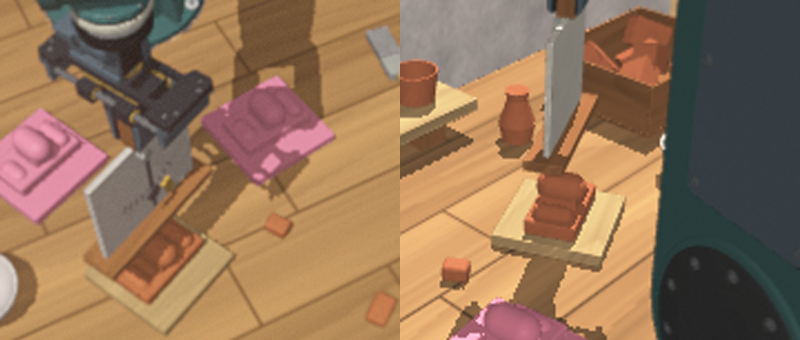

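The gauge hangs upright above the stud (left half: foot around (150,215), ridge below it around (165,245)). I lower it in small steps.

Request:
arm_command --steps '[{"tx": 0,"ty": 0,"tz": 15,"roll": 0,"jaw": 0},{"tx": 0,"ty": 0,"tz": 30,"roll": 0,"jaw": 0},{"tx": 0,"ty": 0,"tz": 42,"roll": 0,"jaw": 0},{"tx": 0,"ty": 0,"tz": 50,"roll": 0,"jaw": 0},{"tx": 0,"ty": 0,"tz": 53,"roll": 0,"jaw": 0},{"tx": 0,"ty": 0,"tz": 53,"roll": 0,"jaw": 0},{"tx": 0,"ty": 0,"tz": 54,"roll": 0,"jaw": 0},{"tx": 0,"ty": 0,"tz": 55,"roll": 0,"jaw": 0},{"tx": 0,"ty": 0,"tz": 56,"roll": 0,"jaw": 0},{"tx": 0,"ty": 0,"tz": 56,"roll": 0,"jaw": 0}]'

```text
clock: 8.07
ee_pos: [0.5351, -0.1677, 0.2521]
tcp_rot: [0.0, 0.527, 0.85, 0.0]
contact_force: [-0.5, -0.4, -3.4]
grip_width: 0.0238
gripper_force: 25.0
```

Request:
arm_command --steps '[{"tx": 0,"ty": 0,"tz": 0.5,"roll": 0,"jaw": 0},{"tx": 0,"ty": 0,"tz": 1,"roll": 0,"jaw": 0},{"tx": 0,"ty": 0,"tz": 1,"roll": 0,"jaw": 0},{"tx": 0,"ty": 0,"tz": 1,"roll": 0,"jaw": 0}]'

```text
clock: 8.4
ee_pos: [0.535, -0.1677, 0.251]
tcp_rot: [0.0, 0.527, 0.85, -0.0]
contact_force: [0.4, 0.3, -3.0]
grip_width: 0.0241
gripper_force: 25.0
```

Request:
arm_command --steps '[{"tx": 0,"ty": 0,"tz": 0.5,"roll": 0,"jaw": 0},{"tx": 0,"ty": 0,"tz": 1,"roll": 0,"jaw": 0},{"tx": 0,"ty": 0,"tz": 1,"roll": 0,"jaw": 0},{"tx": 0,"ty": 0,"tz": 1,"roll": 0,"jaw": 0}]'

```text
clock: 8.73
ee_pos: [0.535, -0.1677, 0.2499]
tcp_rot: [-0.0, 0.527, 0.85, 0.0]
contact_force: [1.3, 0.3, -3.1]
grip_width: 0.0239
gripper_force: 25.0
```

Request:
arm_command --steps '[{"tx": 0,"ty": 0,"tz": 0.5,"roll": 0,"jaw": 0},{"tx": 0,"ty": 0,"tz": 1,"roll": 0,"jaw": 0},{"tx": 0,"ty": 0,"tz": 1,"roll": 0,"jaw": 0},{"tx": 0,"ty": 0,"tz": 1,"roll": 0,"jaw": 0}]'

```text
clock: 9.07
ee_pos: [0.5353, -0.1678, 0.2498]
tcp_rot: [0.0, 0.527, 0.85, -0.0]
contact_force: [-2.8, 0.7, 7.6]
grip_width: 0.024
gripper_force: 25.0
```

```bash
cat >> h.py <<'E'
def gold(im,box):
    x0,x1,y0,y1=box;h=cv2.cvtColor(im['img'],cv2.COLOR_RGB2HSV)[y0:y1,x0:x1]
    k=((h[...,0]>20)&(h[...,0]<34)&(h[...,1]>140)&(h[...,2]>110)).astype(np.uint8)
    n,l,st,ct=cv2.connectedComponentsWithStats(k);return [(st[i,4],(ct[i]+[x0,y0]).round(1)) for i in range(1,n) if st[i,4]>4]
def dial(im,u,v,org,yaw,off=.008):
    """dial-plane coords (along level y, up) of a pixel, from pivot height point org"""
    n=np.array([np.cos(yaw),np.sin(yaw),0]);t=np.array([-n[1],n[0],0]);o,d=ray(im,u,v)
    p=o+d*(((org+n*off)-o)@n)/(d@n); q=p-org; return q@t,q[2]
E
python3 - <<'E'
from h import *
import pickle
d=pickle.load(open('d0.pkl','rb'))['scene']
print(gold(d,(340,420,170,260)))
for s,u,v in((1,215+676/4-.4,175+185/4-.4),): 
  x=dial(d,u,v,np.array([.5936,.1675,.145]),np.radians(4.8));print(x,np.arctan2(x[0],-x[1]),np.hypot(*x))
m=save('scene','s2');pickle.dump(m,open('s2.pkl','wb'))
print(gold(m,(200,360,180,280)))
o=np.array([.5355,-.169,.227])
print(proj(m,o))
for _,c in gold(m,(200,360,180,280)):
  x=dial(m,*c,o,np.radians(26.4));print(c,x,np.arctan2(x[0],-x[1]),np.hypot(*x))
c=m['img'][190:270,210:310,::-1];cv2.imwrite('pics/s2c.png',cv2.resize(c,None,fx=7,fy=7,interpolation=cv2.INTER_CUBIC))
E
```

```text
[]
(np.float64(0.030914630929006273), np.float64(-0.10444078405661192)) 0.28778444013472415 0.10892011650671567
[(np.int32(5), array([264.2, 232.8]))]
[251.2459681  217.25612118]
[264.2 232.8] (np.float64(0.026679344015832232), np.float64(-0.09569728754851073)) 0.2718853217442652 0.09934665692038896
```

View pics/s2c.png

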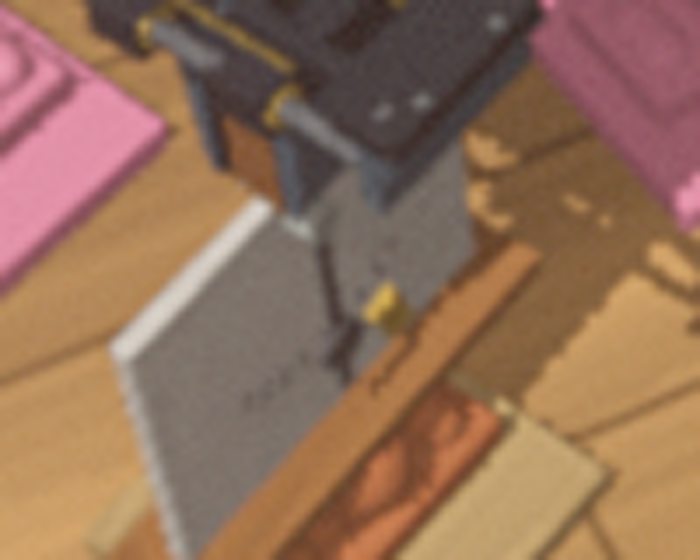

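The rider is at crop (387,308), about 0.285 rad by the dial plane. The pointer hangs plumb at about (330,300), and the foot is on the ridge. I relax the grip so the post can pivot between the pads, then rock the gauge in the tool's +x direction, following the rolling arc.

Request:
arm_command --steps '[{"tx": 0,"ty": 0,"tz": 0,"roll": 0,"jaw": 0},{"tx": 0,"ty": 0,"tz": 0,"roll": 0,"jaw": 0},{"tx": 4.4,"ty": 0,"tz": 0.1,"roll": 0,"jaw": 0},{"tx": 8.8,"ty": 0,"tz": 0.2,"roll": 0,"jaw": 0},{"tx": 13,"ty": 0,"tz": 0.4,"roll": 0,"jaw": 0},{"tx": 17.5,"ty": 0,"tz": 0.8,"roll": 0,"jaw": 0},{"tx": 22,"ty": 0,"tz": 1.2,"roll": 0,"jaw": 0},{"tx": 26,"ty": 0,"tz": 1.7,"roll": 0,"jaw": 0},{"tx": 26,"ty": 0,"tz": 1.7,"roll": 0,"jaw": 0}]' --squeeze 8

```text
clock: 9.87
ee_pos: [0.5232, -0.1437, 0.2473]
tcp_rot: [-0.0, 0.526, 0.85, 0.0]
contact_force: [-0.2, 0.5, 3.7]
grip_width: 0.0239
gripper_force: 8.0
```

```bash
python3 - <<'E'
from h import *
s=get_state();print(s['ee_pos'],s['contact_force'],s['torque'])
m=get_image('scene');print(gold(m,(200,360,180,290)))
# side: dial board white region edge direction
E
```

```text
[ 0.52317549 -0.14365103  0.24733832] [-0.22642473  0.45191247  3.74052465] [ 0.02413242  0.29872123 -0.04012943]
[]
```

```bash
cat >> h.py <<'E'
def lean(im,org=np.array([.5355,-.169,.227]),yaw=np.radians(26.4),box=(190,340,180,290)):
    x0,x1,y0,y1=box;h=cv2.cvtColor(im['img'],cv2.COLOR_RGB2HSV)[y0:y1,x0:x1]
    k=((h[...,1]<60)&(h[...,2]>80)).astype(np.uint8)
    n,l,st,ct=cv2.connectedComponentsWithStats(k);i=1+st[1:,4].argmax();k=(l==i)
    r=np.where(k.any(1))[0];L=np.array([[k[j].argmax(),j] for j in r],float)
    top=L[L[:,0].argmin()]          # upper left corner
    E=L[(L[:,1]>top[1]+3)&(L[:,1]<r[-1]-2)]
    a,b=np.polyfit(E[:,1],E[:,0],1)
    P=[dial(im,a*j+b+x0-.5,j+y0,org,yaw,.0) for j in(E[0,1],E[-1,1])]
    e=np.subtract(P[0],P[1]);return st[i].tolist(),top+[x0,y0],len(E),np.round(P,4).tolist(),np.arctan2(*e)
E
python3 - <<'E'
from h import *
import pickle
print(lean(pickle.load(open('s2.pkl','rb'))))
m=save('scene','s3');print(lean(m))
E
```

```text
([36, 24, 51, 66, 1497], array([226., 238.]), 25, [[-0.089, 0.0041], [-0.0886, -0.1122]], np.float64(-0.0031450783931892532))
([42, 17, 47, 71, 1566], array([232., 230.]), 31, [[-0.0682, 0.012], [-0.0846, -0.1077]], np.float64(0.13569293853301959))
```

The lean measures 0.136 rad, as the rolling model predicts. I continue to about 0.285 rad.

Request:
arm_command --steps '[{"tx": 4.4,"ty": 0,"tz": 0.6,"roll": 0,"jaw": 0},{"tx": 8.8,"ty": 0,"tz": 1.2,"roll": 0,"jaw": 0},{"tx": 13,"ty": 0,"tz": 2,"roll": 0,"jaw": 0},{"tx": 17.5,"ty": 0,"tz": 2.9,"roll": 0,"jaw": 0},{"tx": 22,"ty": 0,"tz": 3.9,"roll": 0,"jaw": 0},{"tx": 26.5,"ty": 0,"tz": 5,"roll": 0,"jaw": 0},{"tx": 26.5,"ty": 0,"tz": 5,"roll": 0,"jaw": 0},{"tx": 26.5,"ty": 0,"tz": 5,"roll": 0,"jaw": 0},{"tx": 26.5,"ty": 0,"tz": 5,"roll": 0,"jaw": 0},{"tx": 26.5,"ty": 0,"tz": 5,"roll": 0,"jaw": 0},{"tx": 26.5,"ty": 0,"tz": 5,"roll": 0,"jaw": 0},{"tx": 26.5,"ty": 0,"tz": 5,"roll": 0,"jaw": 0},{"tx": 26.5,"ty": 0,"tz": 5,"roll": 0,"jaw": 0},{"tx": 26.5,"ty": 0,"tz": 5,"roll": 0,"jaw": 0},{"tx": 26.5,"ty": 0,"tz": 5,"roll": 0,"jaw": 0},{"tx": 26.5,"ty": 0,"tz": 5,"roll": 0,"jaw": 0},{"tx": 26.5,"ty": 0,"tz": 5,"roll": 0,"jaw": 0},{"tx": 26.5,"ty": 0,"tz": 5,"roll": 0,"jaw": 0},{"tx": 26.5,"ty": 0,"tz": 5,"roll": 0,"jaw": 0},{"tx": 26.5,"ty": 0,"tz": 5,"roll": 0,"jaw": 0}]'

```text
clock: 11.63
ee_pos: [0.5115, -0.1207, 0.2422]
tcp_rot: [-0.0, 0.527, 0.85, -0.0]
contact_force: [-0.2, 0.3, -2.9]
grip_width: 0.024
gripper_force: 8.0
```

Request:
arm_command --steps '[{"tx": 0,"ty": 0,"tz": 0,"roll": 0,"jaw": 0},{"tx": 0,"ty": 0,"tz": 0,"roll": 0,"jaw": 0},{"tx": 0,"ty": 0,"tz": 0,"roll": 0,"jaw": 0},{"tx": 0,"ty": 0,"tz": 0,"roll": 0,"jaw": 0},{"tx": 0,"ty": 0,"tz": 0,"roll": 0,"jaw": 0},{"tx": 0,"ty": 0,"tz": 0,"roll": 0,"jaw": 0},{"tx": 0,"ty": 0,"tz": 0,"roll": 0,"jaw": 0},{"tx": 0,"ty": 0,"tz": 0,"roll": 0,"jaw": 0}]'

```text
clock: 12.3
ee_pos: [0.5116, -0.1207, 0.2422]
tcp_rot: [-0.0, 0.527, 0.85, -0.0]
contact_force: [-0.5, 0.2, -2.9]
grip_width: 0.0238
gripper_force: 8.0
```

```bash
python3 - <<'E'
from h import *
s=get_state();print(s['clock'],s['ee_pos'],s['contact_force'],s['torque'])
m=save('scene','s4');print(lean(m))
c=m['img'][180:270,210:310,::-1];cv2.imwrite('pics/s4c.png',cv2.resize(c,(800,600) if 0 else None,fx=6.5,fy=6.5,interpolation=cv2.INTER_CUBIC))
E
```

```text
12.3 [ 0.51160487 -0.12067124  0.24221404] [-0.45244993  0.18536835 -2.94285476] [ 0.14451644 -0.05882759 -0.01253801]Traceback (most recent call last):
  File "<stdin>", line 3, in <module>
  File "h.py", line 34, in lean
    a,b=np.polyfit(E[:,1],E[:,0],1)
        ~~~~~~~~~~^^^^^^^^^^^^^^^^^
    raise TypeError("expected non-empty vector for x")
TypeError: expected non-empty vector for x
```

```bash
python3 - <<'E'
from h import *
m={'img':cv2.imread('pics/s4.png')[:,:,::-1].copy()}
h=cv2.cvtColor(m['img'],cv2.COLOR_RGB2HSV)[190:275,215:300]
k=((h[...,1]<60)&(h[...,2]>80))
for j in range(0,85,2): print(190+j,''.join('#' if a else('o' if 18<x[0]<36 and x[1]>125 and x[2]>100 else ('.' if x[2]<80 else ' ')) for a,x in zip(k[j],h[j])))
E
```

```text
190                                      ##..........     ...........#...####......#     
192                                      ##...  .... o ######.......###...........       
194                                       #..      ..   #######.................         
196                                        #.        .......######............           
198                                        #.        ###.......######.......#            
200                                         #         ##...... ########...               
202                                                   ##....#########...                 
204                                                   ##...##########.#                  
206                                                   ################                   
208                                         ######    ################                   
210                                       ############################                   
212                                    ##############################                    
214                 
[... 1983 characters left out ...]
  ########                                                        
260                     ######                                                           
262                      ###                                                             
264                                                                                      
266                                                                                      
268                                                                                      
270                                                                                      
272                                                                                      
274
```

The gauge has leaned well, but the press on the ridge has nearly gone. I press down a little while correcting the edge fit.

Request:
arm_command --steps '[{"tx": 0,"ty": 0,"tz": 0.5,"roll": 0,"jaw": 0},{"tx": 0,"ty": 0,"tz": 1,"roll": 0,"jaw": 0},{"tx": 0,"ty": 0,"tz": 1.5,"roll": 0,"jaw": 0},{"tx": 0,"ty": 0,"tz": 1.5,"roll": 0,"jaw": 0},{"tx": 0,"ty": 0,"tz": 1.5,"roll": 0,"jaw": 0}]'

```text
clock: 12.77
ee_pos: [0.5123, -0.1208, 0.2419]
tcp_rot: [0.001, 0.527, 0.85, 0.0]
contact_force: [-1.8, 2.0, 9.4]
grip_width: 0.0244
gripper_force: 8.0
```

```bash
sed -i 's/^    E=L.*/    E=L[(L[:,0]<L[:,0].min()+(rng or 99))\&(L[:,1]>(top[1]+3 if not rng else 0))\&(L[:,1]<r[-1]-3)]; E=E[2:]/; s/box=(190,340,180,290)):/box=(190,340,180,290),rng=0):/' h.py
python3 - <<'E'
from h import *
import pickle
s=get_state();print(s['clock'],s['ee_pos'],s['contact_force'],s['torque'])
d=pickle.load(open('s2.pkl','rb'));print(lean(d))
d['img']=cv2.imread('pics/s4.png')[:,:,::-1].copy();print(lean(d,rng=4))
m=save('scene','s5');print(lean(m,rng=4))
E
```

```text
12.7667 [ 0.51234988 -0.12080739  0.24187425] [-1.81874606  2.03782101  9.38996028] [ 0.22768859  0.47460384 -0.06825202]
([36, 24, 51, 66, 1497], array([226., 238.]), 22, [[-0.0891, -0.0047], [-0.0885, -0.107]], np.float64(-0.00509159197185007))
([45, 11, 47, 73, 1630], array([235., 259.]), 37, [[-0.0442, 0.0286], [-0.0783, -0.0911]], np.float64(0.2778706150407727))
([45, 11, 47, 73, 1614], array([235., 259.]), 37, [[-0.044, 0.0283], [-0.0784, -0.091]], np.float64(0.2804091181888436))
```

Request:
arm_command --steps '[{"tx": 0,"ty": 0,"tz": 0,"roll": 0,"jaw": 0},{"tx": 0,"ty": 0,"tz": 0,"roll": 0,"jaw": 0},{"tx": 0,"ty": 0,"tz": 0,"roll": 0,"jaw": 0},{"tx": 0,"ty": 0,"tz": 0,"roll": 0,"jaw": 0},{"tx": 0,"ty": 0,"tz": 0,"roll": 0,"jaw": 0},{"tx": 0,"ty": 0,"tz": 0,"roll": 0,"jaw": 0},{"tx": 0,"ty": 0,"tz": 0,"roll": 0,"jaw": 0},{"tx": 0,"ty": 0,"tz": 0,"roll": 0,"jaw": 0},{"tx": 0,"ty": 0,"tz": 0,"roll": 0,"jaw": 0},{"tx": 0,"ty": 0,"tz": 0,"roll": 0,"jaw": 0},{"tx": 0,"ty": 0,"tz": 0,"roll": 0,"jaw": 0},{"tx": 0,"ty": 0,"tz": 0,"roll": 0,"jaw": 0},{"tx": 0,"ty": 0,"tz": 0,"roll": 0,"jaw": 0},{"tx": 0,"ty": 0,"tz": 0,"roll": 0,"jaw": 0},{"tx": 0,"ty": 0,"tz": 0,"roll": 0,"jaw": 0},{"tx": 0,"ty": 0,"tz": 0,"roll": 0,"jaw": 0},{"tx": 0,"ty": 0,"tz": 0,"roll": 0,"jaw": 0},{"tx": 0,"ty": 0,"tz": 0,"roll": 0,"jaw": 0},{"tx": 0,"ty": 0,"tz": 0,"roll": 0,"jaw": 0},{"tx": 0,"ty": 0,"tz": 0,"roll": 0,"jaw": 0}]'

```text
clock: 14.48
ee_pos: [0.5123, -0.1208, 0.2419]
tcp_rot: [0.001, 0.527, 0.85, 0.0]
contact_force: [-2.7, 1.6, 9.8]
grip_width: 0.0238
gripper_force: 8.0
```

```bash
python3 - <<'E'
from h import *
import pickle
s=get_state();print(s['clock'],s['ee_pos'],s['contact_force'],s['torque'])
m=save('scene','s6');pickle.dump(m,open('s6.pkl','wb'));print(lean(m,rng=4))
c=m['img'][195:270,225:295,::-1];cv2.imwrite('pics/s6c.png',cv2.resize(c,None,fx=8,fy=8,interpolation=cv2.INTER_CUBIC))
E
```

```text
14.4833 [ 0.51234285 -0.12079612  0.24187035] [-2.73761643  1.57920931  9.84564529] [ 0.18805585  0.49180269 -0.10554182]
([45, 11, 47, 73, 1618], array([235., 259.]), 37, [[-0.044, 0.0283], [-0.0784, -0.091]], np.float64(0.2804091181888436))
```

View pics/s6c.png

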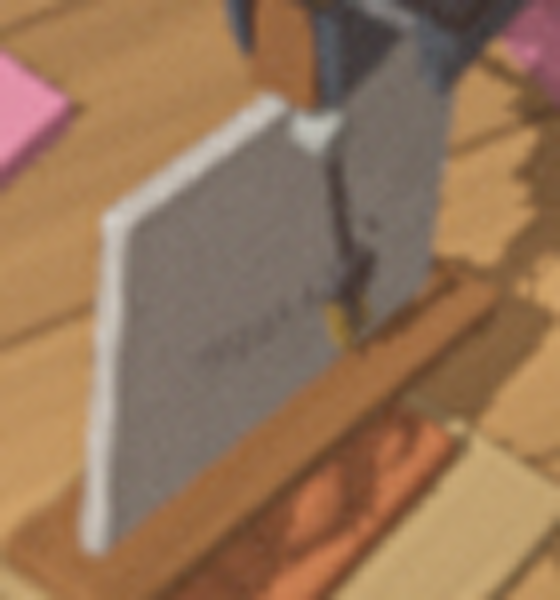

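```bash
python3 - <<'E'
from h import *
import pickle
from scipy.spatial.transform import Rotation as R
m=pickle.load(open('s6.pkl','rb'))
a=m['img'][208:243,258:278].astype(int)
for j,r in enumerate(a): print(208+j,' '.join('%4d%s'%(p.sum()//3,'*' if p[0]-p[2]>45 else ' ') for p in r))
yaw=np.radians(26.4);n=np.array([np.cos(yaw),np.sin(yaw),0]);t=np.array([-n[1],n[0],0]);up=np.array([0,0,1])
th=.282;g=t*np.cos(th)-up*np.sin(th);z=t*np.sin(th)+up*np.cos(th)
grip=np.array([.5123,-.1208,.2609])-.0014*t; piv=grip-.042*z
for off in(.006,.010,.014):
  o=piv+n*off;print(off,'pivot',proj(m,o).round(1),'tip',proj(m,o-.108*up).round(1),[ (b,proj(m,o+.108*(np.sin(b)*g-np.cos(b)*z)).round(1).tolist()) for b in(.22,.25,.285,.32,.35)])
E
```

```text
208  187   179   153   119   121*  106*   91    95   102   100   104   110   109   106   107   109   107   108   108   109 
209  178   154   126   130   154   140   130   137   149   130   107   106   106   107   108   108   107   107   108   110 
210  144   117   111   141   178   181   178   177   167   131   100   105   107   110   108   109   107   106   110   110 
211  117   110   116   144   174   184   184   180   149   106    97   102   106   109   108   106   109   107   108   107 
212  108   112   114   132   156   171   174   159   114    92    99   108   108   108   108   107   111   108   108   106 
213  110   109   113   113   125   147   156   130    96    94   102   111   105   108   107   110   107   108   106   105 
214  111   114   113   111   111   119   124   109    91    89   104   107   108   106   109   109   110   107   104   104 
215  112   113   114   112   113   112   111    98    78    80   106   110   108   109   110   111   110   107   105   107 
216  110   113   112   113   113   111   112    96    70    75   106   109   107   107   113   109   107   1
[... 3036 characters left out ...]
   109*  105*  108*  104*  109*  113*  112*  110*  114*  109*  105*   86*   75*
242  111   112   115   113   111   109   108*  109*  105*  108*  109*  109*  112*  113*  113*  111*  104*   87*   75*   79*
0.006 pivot [264.2 209.1] tip [267.7 232.8] [(0.22, [266.1, 234.5]), (0.25, [266.9, 233.7]), (0.285, [267.7, 232.7]), (0.32, [268.6, 231.8]), (0.35, [269.4, 230.9])]
0.01 pivot [265.5 209.8] tip [268.8 233.6] [(0.22, [267.3, 235.3]), (0.25, [268.0, 234.5]), (0.285, [268.9, 233.5]), (0.32, [269.8, 232.5]), (0.35, [270.6, 231.6])]
0.014 pivot [266.8 210.6] tip [270.  234.3] [(0.22, [268.4, 236.0]), (0.25, [269.2, 235.2]), (0.285, [270.1, 234.2]), (0.32, [271.0, 233.2]), (0.35, [271.7, 232.4])]
```

```bash
python3 - <<'E'
from h import *
import pickle
for f,grip,yaw,box,th in(('s2',(.5353,-.1678,.2688),26.4,(258,272,226,240),0),('d0',(.5936,.1675,.187),4.8,(376,392,212,228),0),('s6',(.5123,-.1208,.2609),26.4,(263,272,232,237),.282)):
  m=pickle.load(open(f+'.pkl','rb'));m=m.get('scene',m)
  x0,x1,y0,y1=box;a=m['img'][y0:y1,x0:x1].astype(int)
  h=cv2.cvtColor(m['img'],cv2.COLOR_RGB2HSV)[y0:y1,x0:x1]
  k=(h[...,0]>19)&(h[...,1]>100)&(h[...,0]<40);yy,xx=np.where(k);c=(xx.mean()+x0,yy.mean()+y0)
  print(f,k.sum(),np.round(c,1)); print('\n'.join(''.join('#' if q else '.' for q in r) for r in k))
  yaw=np.radians(yaw);t=np.array([-np.sin(yaw),np.cos(yaw),0]);z=t*np.sin(th)+np.array([0,0,np.cos(th)])
  piv=np.array(grip)-(.0014*t if f!='d0' else 0)-.042*z
  for off in(.006,.009,.012):
    x=dial(m,*c,piv,yaw,off);print(off,np.arctan2(x[0],-x[1])+th*(f=='s6'),np.hypot(*x), 'pivot',proj(m,piv+off*np.array([np.cos(yaw),np.sin(yaw),0])))
E
```

```text
s2 10 [264.  232.8]
..............
..............
..............
..............
..............
......##......
......##......
.....###......
.....##.......
.....#........
..............
..............
..............
..............
0.006 0.27586271239562 0.10192477123898229 pivot [253.21277116 218.64116247]
0.009 0.26535989463842885 0.09508211759437742 pivot [254.17014479 219.24368059]
0.012 0.2532297561022298 0.08825157811761217 pivot [255.12956377 219.84742607]
d0 11 [383.3 220.5]
................
................
................
................
................
................
................
.......###......
......###.......
......###.......
.......#........
.......#........
................
................
................
................
0.006 0.29007325273303347 0.1098660790763835 pivot [379.32959731 203.65436471]
0.009 0.27571361688270596 0.10269194718671779 pivot [380.01717679 204.41014282]
0.012 0.25920096696723843 0.09554216757916505 pivot [380.70636302 205.16776887]
s6 2 [267.  235.5]
.........
.........
.........
....#....
....#....
0.006 0.2485522472933443 0.11632307538827197 pivot [264.22188799 209.05577849]
0.009 0.2203484136975624 0.10998649669746222 pivot [265.16957741 209.63537987]
0.012 0.1887249905952984 0.10374805172127509 pivot [266.11922445 210.21614172]
```

The pointer tip (about 268.7,234 in the full picture) lies within the rider, which shows gold on both sides at about 265–270. The tip is about 1 px past the middle, so I ease the lean back by about 0.02 rad and let it settle.

Request:
arm_command --steps '[{"tx": -1,"ty": 0,"tz": -0.2,"roll": 0,"jaw": 0},{"tx": -2,"ty": 0,"tz": -0.4,"roll": 0,"jaw": 0},{"tx": -3,"ty": 0,"tz": -0.6,"roll": 0,"jaw": 0},{"tx": -3.5,"ty": 0,"tz": -0.7,"roll": 0,"jaw": 0},{"tx": -3.5,"ty": 0,"tz": -0.7,"roll": 0,"jaw": 0},{"tx": -3.5,"ty": 0,"tz": -0.7,"roll": 0,"jaw": 0},{"tx": -3.5,"ty": 0,"tz": -0.7,"roll": 0,"jaw": 0},{"tx": -3.5,"ty": 0,"tz": -0.7,"roll": 0,"jaw": 0},{"tx": -3.5,"ty": 0,"tz": -0.7,"roll": 0,"jaw": 0},{"tx": -3.5,"ty": 0,"tz": -0.7,"roll": 0,"jaw": 0},{"tx": -3.5,"ty": 0,"tz": -0.7,"roll": 0,"jaw": 0},{"tx": -3.5,"ty": 0,"tz": -0.7,"roll": 0,"jaw": 0},{"tx": -3.5,"ty": 0,"tz": -0.7,"roll": 0,"jaw": 0},{"tx": -3.5,"ty": 0,"tz": -0.7,"roll": 0,"jaw": 0},{"tx": -3.5,"ty": 0,"tz": -0.7,"roll": 0,"jaw": 0},{"tx": -3.5,"ty": 0,"tz": -0.7,"roll": 0,"jaw": 0},{"tx": -3.5,"ty": 0,"tz": -0.7,"roll": 0,"jaw": 0},{"tx": -3.5,"ty": 0,"tz": -0.7,"roll": 0,"jaw": 0},{"tx": -3.5,"ty": 0,"tz": -0.7,"roll": 0,"jaw": 0},{"tx": -3.5,"ty": 0,"tz": -0.7,"roll": 0,"jaw": 0}]'

```text
clock: 16.2
ee_pos: [0.5138, -0.1239, 0.2425]
tcp_rot: [0.001, 0.527, 0.85, 0.0]
contact_force: [-2.2, 1.8, 9.3]
grip_width: 0.024
gripper_force: 8.0
```

Request:
arm_command --steps '[{"tx": 0,"ty": 0,"tz": 0,"roll": 0,"jaw": 0},{"tx": 0,"ty": 0,"tz": 0,"roll": 0,"jaw": 0},{"tx": 0,"ty": 0,"tz": 0,"roll": 0,"jaw": 0},{"tx": 0,"ty": 0,"tz": 0,"roll": 0,"jaw": 0},{"tx": 0,"ty": 0,"tz": 0,"roll": 0,"jaw": 0},{"tx": 0,"ty": 0,"tz": 0,"roll": 0,"jaw": 0},{"tx": 0,"ty": 0,"tz": 0,"roll": 0,"jaw": 0},{"tx": 0,"ty": 0,"tz": 0,"roll": 0,"jaw": 0},{"tx": 0,"ty": 0,"tz": 0,"roll": 0,"jaw": 0},{"tx": 0,"ty": 0,"tz": 0,"roll": 0,"jaw": 0}]'

```text
clock: 17.03
ee_pos: [0.5138, -0.1239, 0.2425]
tcp_rot: [0.001, 0.527, 0.85, 0.0]
contact_force: [-3.0, 3.1, 8.7]
grip_width: 0.024
gripper_force: 8.0
```

```bash
python3 - <<'E'
from h import *
s=get_state();print(s['clock'],s['ee_pos'],s['contact_force'])
m=save('scene','s7');print(lean(m,rng=4)[-1])
a=m['img'][228:242,258:278].astype(int)
for j,r in enumerate(a): print(228+j,' '.join('%4d%s'%(p.sum()//3,'*' if p[0]-p[2]>45 else ' ') for p in r))
E
```

```text
17.0333 [ 0.51378716 -0.12388127  0.24245525] [-3.01145684  3.12672918  8.66812133]
0.2599016657652357
228  112   115   115   111   114   112   110   102    99    85    74    63    72    89   107   111   112   111   114   109 
229  114   112   115   115   112   112   111   103   103    81    68    63    75    99   110   110   111   109   115   113 
230  116   115   112   112   111   104   109   107    95    72    63    63    80   102   112   111   113   114   111   112 
231  115   112   111   112   106    97   105    98    87    70    64    70    90   104   106   111   110   108   110*  106*
232  112   113   110   112   107    96   105    90    76    62    63    72    89   105   105   109   105    97   101*   91*
233  112   108   100   107   108   104   105    95    78    69    66    71*   88*  105   107   105    89    75*   77*   83*
234  114   106    94   102   109   109   108   104*  100*   87*   72    76    86*  103   104    93    76*   72*   73*   89*
235  102   103    96   104   109   111   111   109   112*   99*   78    76    89*  101    89    78*   76*   83*   93*  106*
236   99   107   108   110   110   108   108   111   113*  100*   80*   85*   91    87    75*   74*   87*  105*  113*  113*
237  104   110   110   108   110   109   108   113   113*  106*   90*   81*   83*   84*   82*   91*  107*  114*  116*  115*
238  111   112   112   108   108   110   115   114   114   110*   96*   85*   87*  103*  104*  111*  113*  114*  114*  113*
239  110   108   109   108   109   112   114   108   113   111*  105*  101*  104*  112*  113*  114*  113*  113*  110*  105*
240  113   112   111   112   112   110   111   111   107*  106*  105*  108*  112*  113*  113*  115*  113*  113*  104*   87*
241  113   113   112   112   110   120   113   102*  104*  106*  110*  111*  109*  113*  112*  114*  112*  105*   88*   79*
```

```bash
python3 -c "
from rig import *
print(hand_in())"
```

```text
the job is handed in; nothing more can be done
None
```

I handed the job in with the gauge still gripped at 8 N and its foot pressed on the ridge with about 11 N. It leans about 0.26 rad, and in the last camera reading the pointer tip lies within the brass rider; the hand-in gave no verdict back.

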